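# Turn the fastener carousel to the yellow bin and confirm the pick

## Robot

A 6-joint arm with a two-finger parallel gripper is mounted at the origin on the work surface. World frame = base frame: x ahead of the robot, y to its left, z up, the work surface at z = 0. Lengths are in m, angles in rad, forces in N, time in s.
With the tool pointing down it reaches from about 0.35 to 0.85 m from the base axis. Payload 8.1 kg.
Tool frame: the origin (TCP) lies on the mounting face of the last link; the fingertips stand 173 mm ahead of it and the grasp point (between the pads) lies 155 mm ahead of it (finger_overhang is the distance from the TCP to the fingertips, in m); z points along the fingers, y is the line along which they close (so a half turn about z gives the same grasp; the last joint's range is limited). The gripper opens to 85 mm and grips with 20 to 120 N. Pads are 22 mm wide; open, the fingers measure 114 mm over their backs; the gripper's body (76 mm by 85 mm) begins 54 mm behind the grasp point. The pads swing forward as they close: fully open they stand 13 mm farther back than shut.
Start: joints at [1.196, 0.13, 1.488, -0, 1.523, -0.085], TCP at [0.171, 0.575, 0.405] pointing down, gripper open.
Joint ranges: [-2.96, 2.96], [-0.89, 2.26], [0.02, 2.5], [-1.34, 4.48], [0, 2.73], [-2.66, 2.66]. Speed limits (rad/s): [2.39, 2.39, 2.79, 3.14, 3.14, 3.14].

## Interface

Orientations are given as [roll, pitch, yaw] about the fixed x, y, z axes, in that order (R = Rz(yaw) Ry(pitch) Rx(roll)).
In Python, from workcell import observe, snapshot, camera_params, hand_in, finger_overhang gives the robot as it stands.
- The arm moves only by the tool carry_out, never from a script. Its argument "increments" is a list of rows, each a list of 3 entries, a list of its own where there are three numbers: the shift along the tool's x, y, z in m, then the turn, a rotation vector about the tool's x, y, z in rad, then the closure, from 0 (fully open) to 1 (shut). A call has exactly 8 rows; each row is the pose to reach, as a shift and turn from the pose commanded when the call began, along the tool's axes at that moment; what a row does not reach only later rows make up. A row lasts 1/8 s, in which the tool goes at most 62.5 mm and 10.7 degrees, less where a joint would pass 70% of its speed; a pose out of reach is approached as far as the arm can. A call with a gripper value outside its range is refused whole. The fingers move at their own pace and stop on an object; "grip_force" is the grip in N (left out, the last holds). Time passes only in rows, so rows that repeat a pose let the fingers close, or fill a call up. It gives the time, the measured TCP pose, the force, the opening and the grip force at its end, in the units of the state.
- observe(): the state, without advancing time (a new reading comes with each control period).
- snapshot(name): name is "side" or "top" or "wrist"; returns (picture, depth): 384x512x3 uint8, red, green, blue; 384x512 float32, m along the optical axis (not along the pixel's ray), 0 where there is no reading.
- camera_params(name): a dict with "K" (3x3 intrinsics, pixels), "camera_from_world" (4x4, takes a point from world to camera coordinates). Camera axes: x right, y down, z forward; pixel columns grow to the right and rows downward; lengths in m; the calibration is good to about 2 mm. A picture is of the moment at which its call begins: read the wrist's pose just before it. camera_params takes no time and is no camera call; for the wrist camera it gives the pose at the moment of the call.
- hand_in(): hands the job in; it is judged then, once.
The state is a dict: "t": time; "joint_pos": joint angles; "qd": joint speeds; "joint_torque": joint torques, N m; "eef_pos": TCP position; "ee_rot": TCP orientation; "wrist_force": force on the tool from outside, world axes, zero at the start; "torque": the same for the moment, N m; "width": finger opening in m; "gripper_force": force on a finger pad.
Only numpy, scipy, OpenCV 4.12 (cv2) and the standard library are available. Lean on these libraries where they do the work, as an engineer would, in place of code of your own. Each camera call takes 0.05 s, during which the arm holds its last target. There are 200 camera calls.

## Task

Gently turn the fastener carousel by pushing on one of its spokes with a fingertip, until the yellow bin stands squarely at the white arrow on the stand. Then press the green confirm button down and let go, leaving the carousel where it is. Do not press the button before the yellow bin is there, do not grip anything, and leave the carton, the can and the tape roll where they stand.

Things in the scene. Friction and masses are not known exactly. Their poses are not given: they have to be found in the camera images.
- stand: Fixed red stand of the carousel, a round foot 230 mm across; origin: centre of its underside, on the carousel's vertical axis, at table height. A flat red tab 70 mm wide, 16 mm high sticks out along the stand's own -x to 205 mm from the axis; the white arrow on it points at the axis.
- hub_top (a point): Centre of the top of the carousel's black hub post, 40 mm across, 145 mm above the table, on the axis. The carousel: a grey disc 270 mm across, 17 to 27 mm above the table, with four open bins 70 mm square, a quarter turn apart, anticlockwise from above yellow, blue, green, white. Bin centres are 85 mm from the axis, rims 75 mm above the table; fasteners are fixed in them.
- spoke_ball (a point): Centre of the red ball (26 mm across) at the end of the spoke next anticlockwise of the yellow bin, 127 mm from the axis. Four alike spokes, a quarter turn apart, stand 45 degrees either side of each bin's middle. Each is a straight level aluminium bar 16 mm wide, 115 to 135 mm above the table, from hub to ball. Between and under the spokes it is free down to the bin rims.
- carousel (a joint): Turn angle of the carousel, rad, growing anticlockwise from above. 0 or 6.283: yellow bin exactly at the arrow (stand's -x). At angle q the spokes point q + 45, 135, 225, 315 degrees from the stand's own +x, anticlockwise. Turns either way over a full turn, rubs with about 0.22 N m (2.5 N at 90 mm from the axis), has no spring and stops almost at once when not pushed.
- yellow_bin (a point): Point on the carousel at the middle of the yellow bin, 85 mm from the axis, 70 mm above the table.
- pick_point (a point): Fixed point on the stand's side of the white arrow, 85 mm from the axis, 70 mm above the table: where the middle of the yellow bin belongs.
- confirm (a joint): Travel of the green button, m: 0 up, 0.006 fully down. It springs back up; fully down takes about 5 N. It counts as pressed beyond 0.004.
- confirm_top (a point): Centre of the top face of the round green push button, 36 mm across, that stands in a small grey housing fixed to the bench; it is pressed straight down.
- carton: Small loose cardboard carton with a red lid, 70 x 100 x 55 mm high, about 0.5 kg; origin at the centre of its underside. Bystander.
- spray: Loose standing blue can with a white cap, 52 mm across, 150 mm tall, about 0.3 kg; origin at the centre of its underside. Bystander.
- tape: Loose black tape roll lying flat, 90 mm across, 45 mm high; origin at the centre of its underside. Bystander.
Things that resemble listed ones, but are neither listed nor needed, are in the scene too. Of the things like the part that bears confirm, leave any that is brown; of the rest the smaller one is meant.

How it is judged:
On the way, in this order (a step that is already met when the one before it is completed fails the run):
1. the yellow bin stands still at the white arrow (horizontal distance between yellow_bin and pick_point below 0.012 m and velocity of joint carousel between -0.05 and 0.05 rad/s), for 0.3 s.
2. the green button is pressed down (value of joint confirm above 0.004 m), for 0.05 s.
At the end, for the whole second after the job is handed in: The middle of the yellow bin is within 12 mm (about 8 degrees) of its place at the white arrow, the carousel is at rest, the button is up again, and carton, can and tape roll are within 20 mm of where they stood (all of step 1 and value of joint confirm below 0.002 m and distance of each of carton, spray, tape from where it was at the start of the episode below 0.02 m); the robot touches nothing.
It fails at once if the button is pressed while the yellow bin is not at the arrow (value of joint confirm above 0.004 m and horizontal distance between yellow_bin and pick_point above 0.012 m).
It fails at once if the carousel is gripped or shoved with more than 25 N by the fingers (contact force between the fingers and stand above 25 N).
It fails at once if the carton is moved or lifted (distance of carton from where it was at the start of the episode above 0.02 m).
It fails at once if the can is moved, lifted or knocked over (distance of spray from where it was at the start of the episode above 0.02 m or angle between spray's own z axis and vertical above 0.5 rad).
It fails at once if the tape roll is moved or lifted (distance of tape from where it was at the start of the episode above 0.02 m).
It also fails if it takes over 51 s, if anything falls off the work surface, if the arm or the gripper's body presses on something with over 40 N, if the wrist force passes 120 N, or if a joint passes its speed limit or range.

## Working session

There is one attempt and no reset: what is moved stays moved. The work goes in short steps, Python scripts to look and compute and a tool call to move; the robot and the scene stay as the last step left them, time stands still between calls to the robot, and variables do not carry over. Pictures are saved under pics/ and viewed, at most 10 in all, crops included, and the job is handed in when it is done.

Besides the shell and the picture viewer there is one more tool, called after "Request:" as name(argument=value, ...) on one line, values as JSON. carry_out: Moves the arm, as the interface text tells. Its arguments: {"type":"object","properties":{"increments":{"type":"array","items":{"type":"array"}},"grip_force":{"type":"number"}},"required":["increments"]}

```bash
mkdir -p pics
python3 - <<'E'
from workcell import *
import cv2,numpy as np
s=observe();print({k:np.round(v,3).tolist() for k,v in s.items()},finger_overhang)
for n in ("side","top"):
    p,d=snapshot(n);cv2.imwrite(f"pics/{n}0.png",cv2.cvtColor(p,cv2.COLOR_RGB2BGR));np.savez(f"{n}0.npz",p=p,d=d,**camera_params(n))
    c=camera_params(n);print(n,np.round(c["K"],1).tolist(),np.round(c["camera_from_world"],3).tolist())
E
```

```text
{'t': 0.0, 'joint_pos': [1.196, 0.131, 1.489, -0.0, 1.523, -0.085], 'qd': [-0.001, 0.0, -0.001, -0.0, 0.001, -0.001], 'joint_torque': [-0.001, -56.939, -50.056, -0.0, 0.015, -0.0], 'eef_pos': [0.171, 0.575, 0.404], 'ee_rot': [-3.14, -0.0, 2.852], 'wrist_force': [0.475, 0.691, -0.084], 'torque': [-0.046, -0.019, -0.023], 'gripper_force': 0.0, 'width': 0.085} 0.1734
side [[464.5, 0.0, 256.7], [0.0, 464.5, 186.3], [0.0, 0.0, 1.0]] [[-0.983, -0.182, -0.013, 0.531], [-0.113, 0.661, -0.742, 0.141], [0.144, -0.728, -0.67, 1.175], [0.0, 0.0, 0.0, 1.0]]
top [[381.9, 0.0, 254.2], [0.0, 381.9, 188.9], [0.0, 0.0, 1.0]] [[0.021, -1.0, -0.01, -0.012], [-0.998, -0.02, -0.056, 0.564], [0.056, 0.012, -0.998, 1.093], [0.0, 0.0, 0.0, 1.0]]
```

View pics/top0.png

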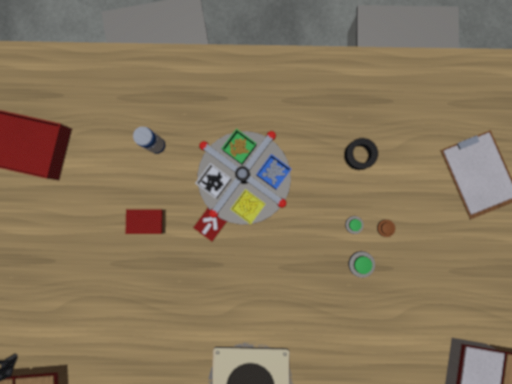

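View pics/side0.png

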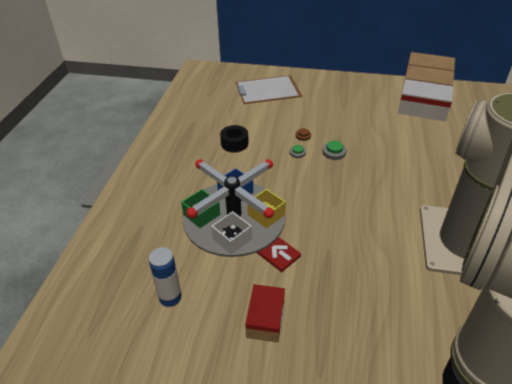

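The top view shows the hub at (242,174), the tab with the arrow at (209,225) and the yellow bin at (248,207). The meant button is the small green one at (354,225), since the larger is at (362,264) and the brown one at (386,228). The can is at (148,140), the carton at (145,221) and the tape at (361,154).

```bash
cat > h.py <<'E'
import cv2,numpy as np
def load(n):
    f=np.load(f"{n}.npz");return f["p"],f["d"],f["K"],f["camera_from_world"]
def ray(K,T,u,v,z):
    R,t=T[:3,:3],T[:3,3];o=-R.T@t;d=R.T@np.linalg.inv(K)@[u,v,1];return o+d*(z-o[2])/d[2]
def dep(K,T,u,v,d):
    R,t=T[:3,:3],T[:3,3];return R.T@(np.linalg.inv(K)@[u,v,1]*d-t)
def blobs(p,lo,hi,box,amin=15):
    h=cv2.cvtColor(p,cv2.COLOR_RGB2HSV);m=cv2.inRange(h,lo,hi)
    if lo[0]==0 and hi[0]<12: m|=cv2.inRange(h,(170,lo[1],lo[2]),(180,hi[1],hi[2]))
    k=np.zeros_like(m);x0,y0,x1,y1=box;k[y0:y1,x0:x1]=m[y0:y1,x0:x1]
    n,l,s,c=cv2.connectedComponentsWithStats(k)
    return [(c[i],s[i,4],l==i) for i in range(1,n) if s[i,4]>=amin]
E
python3 - <<'E'
from h import *
for n,box in (("top0",(120,110,400,285)),("side0",(130,110,360,350))):
    p,d,K,T=load(n)
    for nm,lo,hi,z in (("red",(0,150,90),(8,255,255),.125),("yel",(22,150,90),(35,255,255),.07),("grn",(50,120,60),(80,255,255),.03),("blu",(105,120,60),(125,255,255),.07)):
        for c,a,m in blobs(p,lo,hi,box):
            dd=d[m&(d>0)];D=np.median(dd)
            print(n,nm,c.round(1),a,"ray z",z,ray(K,T,*c,z).round(3),"tabz",ray(K,T,*c,.016).round(3),"dep",dep(K,T,*c,D).round(3))
p,d,K,T=load("top0")
g=cv2.medianBlur(cv2.cvtColor(p,cv2.COLOR_RGB2GRAY),3)
dark=(g[160:190,228:258]<70).astype(np.uint8)
v,u=np.nonzero(dark);c=(u.mean()+228,v.mean()+160);print("hub",c,ray(K,T,*c,.145), d[174,242],dep(K,T,242,174,d[174,242]))
for u,v in ((354,225),(362,264),(386,228),(361,140),(145,221),(143,133)):print(u,v,dep(K,T,u,v,d[v,u]).round(3))
q=cv2.resize(p[110:285,120:400],None,fx=2.8,fy=2.8,interpolation=cv2.INTER_CUBIC);cv2.imwrite("pics/crop0.png",q[...,::-1])
E
```

```text
top0 red [271.6 134. ] 45 ray z 0.125 [ 0.704 -0.045  0.125] tabz [ 0.726 -0.048  0.016] dep [ 0.701 -0.044  0.135]
top0 red [202.3 144.5] 41 ray z 0.125 [0.672 0.138 0.125] tabz [0.691 0.154 0.016] dep [0.671 0.136 0.134]
top0 red [282.3 203.5] 41 ray z 0.125 [ 0.521 -0.076  0.125] tabz [ 0.523 -0.083  0.016] dep [ 0.521 -0.075  0.135]
top0 red [204.  219.5] 160 ray z 0.125 [0.475 0.127 0.125] tabz [0.472 0.143 0.016] dep [0.473 0.143 0.017]
top0 red [143.3 221.4] 847 ray z 0.125 [0.467 0.286 0.125] tabz [0.463 0.319 0.016] dep [0.465 0.307 0.055]
top0 red [215.  230.1] 148 ray z 0.125 [0.448 0.098 0.125] tabz [0.443 0.11  0.016] dep [0.443 0.11  0.016]
top0 yel [247.6 206.2] 507 ray z 0.07 [0.513 0.016 0.07 ] tabz [0.514 0.018 0.016] dep [0.513 0.017 0.034]
top0 grn [232.5 140.8] 125 ray z 0.03 [0.701 0.065 0.03 ] tabz [0.704 0.066 0.016] dep [0.7   0.064 0.035]
top0 grn [249.8 144.5] 70 ray z 0.03 [0.691 0.015 0.03 ] tabz [0.693 0.015 0.016] dep [0.691 0.015 0.032]
top0 grn [241.1 157.5] 71 ray z 0.03 [0.653 0.039 0.03 ] tabz [0.655 0.039 0.016] dep [0.653 0.039 0.031]
top0 grn [3
[... 1751 characters left out ...]
34 -0.146  0.016] dep [ 0.619 -0.089  0.066]
side0 blu [248.6 186.6] 76 ray z 0.07 [ 0.568 -0.037  0.07 ] tabz [ 0.581 -0.095  0.016] dep [ 0.571 -0.048  0.06 ]
side0 blu [162.5 270. ] 224 ray z 0.07 [0.703 0.267 0.07 ] tabz [0.725 0.228 0.016] dep [0.679 0.31  0.131]
side0 blu [168.5 302.4] 64 ray z 0.07 [0.663 0.345 0.07 ] tabz [0.682 0.312 0.016] dep [0.681 0.313 0.018]
hub (np.float64(243.3857142857143), np.float64(176.1142857142857)) [0.58905678 0.02641941 0.145     ] 0.97549 [0.59388263 0.02983926 0.15087702]
354 225 [ 0.466 -0.288  0.025]
362 264 [ 0.357 -0.31   0.029]
386 228 [ 0.459 -0.379  0.023]
361 140 [ 0.707 -0.3    0.048]
145 221 [0.466 0.303 0.054]
143 133 [0.695 0.287 0.152]
```

View pics/crop0.png

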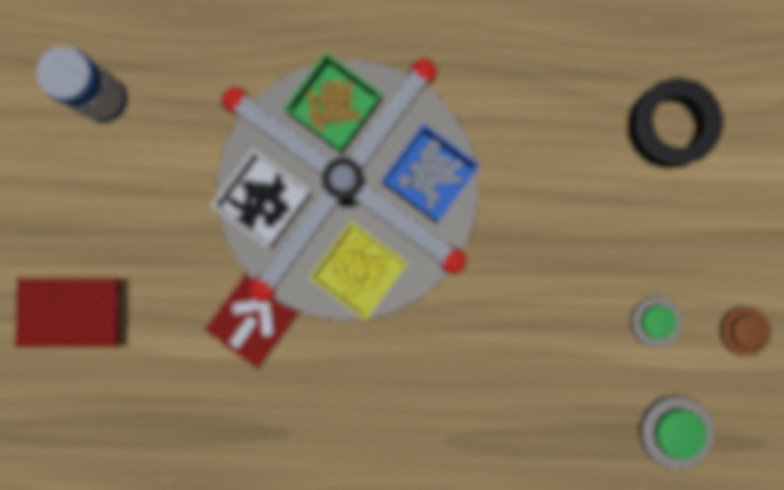

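The crop shows the spoke balls at about 55°, 145°, 235° and 325° (world), and the yellow bin between the 145° and 235° spokes. The tab lies near 145°, so the carousel needs about a 45° clockwise turn, pushing the 235° spoke. I'll refine the tab angle and work out the approach.

```bash
cat >> h.py <<'E'
from scipy.spatial.transform import Rotation as Ro
C=np.array([.597,.0305])
def rel(p0,y0,p1,y1):
    "shift and turn in tool axes from down-pointing pose (p0,yaw y0) to (p1,y1)"
    A=Ro.from_euler("xyz",[np.pi,0,y0]);B=Ro.from_euler("xyz",[np.pi,0,y1])
    return A.inv().apply(np.subtract(p1,p0)).round(3).tolist(),(A.inv()*B).as_rotvec().round(3).tolist()
def spoke_pose(a,off,z,r=.088):
    a=np.radians(a);t=np.array([np.sin(a),-np.cos(a)])
    return [*(C+r*np.array([np.cos(a),np.sin(a)])-off*t),z],np.arctan2(t[1],t[0])
E
python3 - <<'E'
from h import *
p,d,K,T=load("top0")
for n in ("top0","side0"):
    p,d,K,T=load(n);R,t=T[:3,:3],T[:3,3]
    v,u=np.mgrid[0:384,0:512];P=(np.linalg.inv(K)@np.stack([u.ravel(),v.ravel(),np.ones(u.size)])*d.ravel()-t[:,None]);P=(R.T@P).T
    h=cv2.cvtColor(p,cv2.COLOR_RGB2HSV).reshape(-1,3).astype(int)
    r=np.hypot(*(P[:,:2]-C).T);wood=(h[:,0]>8)&(h[:,0]<35)&(h[:,1]>60)
    m=(r>.15)&(r<.21)&(P[:,0]<C[0])&(abs(P[:,2]-.016)<.012)&~wood&(P[:,1]>C[1])
    q=P[m];print(n,m.sum(),q.mean(0).round(3),"tab deg",np.degrees(np.arctan2(*(q.mean(0)[:2]-C)[::-1])))
    b=cv2.minAreaRect(q[:,:2].astype(np.float32));print(b)
p1,y1=spoke_pose(234.6,.04,.405);print(p1,y1,rel([.171,.575,.405],2.852,p1,y1))
E
```

```text
top0 446 [0.453 0.131 0.016] tab deg 145.18180026592415
((0.45306143164634705, 0.13079741597175598), (0.0678819790482521, 0.05720806494355202), 55.14009475708008)
side0 612 [0.452 0.136 0.016] tab deg 143.86334243789523
((0.45160871744155884, 0.13202179968357086), (0.07252229750156403, 0.060515351593494415), 53.862937927246094)
[np.float64(0.5786283686629864), np.float64(-0.06440249291781994), 0.405] 2.5237460983838007 ([-0.573, -0.496, -0.0], [0.0, -0.0, 0.328])
```

The tab direction is about 145°. I'm moving over, shutting the fingers on the way.

Request:
carry_out(increments=[[[-0.036,-0.031,0],[0,0,0.02],1],[[-0.075,-0.065,0],[0,0,0.04],1],[[-0.114,-0.099,0],[0,0,0.08],1],[[-0.153,-0.132,0],[0,0,0.12],1],[[-0.192,-0.166,0],[0,0,0.16],1],[[-0.231,-0.2,0],[0,0,0.2],1],[[-0.27,-0.234,0],[0,0,0.24],1],[[-0.3,-0.26,0],[0,0,0.28],1]], grip_force=20)

```text
t: 1.1
eef_pos: [0.3853, 0.2383, 0.4044]
ee_rot: [-3.141, 0.0, 2.57]
wrist_force: [0.5, -0.1, -0.4]
width: 0.0001
gripper_force: 0.0
```

Request:
carry_out(increments=[[[-0.05,-0.023,0],[0,0,0],1],[[-0.1,-0.046,0],[0,0,0.01],1],[[-0.15,-0.069,0],[0,0,0.02],1],[[-0.2,-0.092,0],[0,0,0.03],1],[[-0.25,-0.115,0],[0,0,0.048],1],[[-0.295,-0.136,0],[0,0,0.048],1],[[-0.328,-0.151,0],[0,0,0.048],1],[[-0.328,-0.151,0],[0,0,0.048],1]])

```text
t: 2.1
eef_pos: [0.5799, -0.0662, 0.4036]
ee_rot: [-3.141, -0.001, 2.521]
wrist_force: [-1.1, 0.8, -0.5]
width: -0.0001
gripper_force: 0.0
```

Run:
```python
from workcell import *
from h import *
s=observe();print(s["eef_pos"],s["ee_rot"],s["joint_pos"])
p,d=snapshot("side");cv2.imwrite("pics/side1.png",cv2.resize(p[60:300,100:420],None,fx=2.4,fy=2.4,interpolation=cv2.INTER_CUBIC)[...,::-1])
```

```text
[ 0.57989807 -0.06624355  0.40364132] [-3.14058378e+00 -1.09968128e-03  2.52072259e+00] [-2.01417950e-01  8.76871474e-02  1.53594683e+00 -4.74189887e-04
  1.51937391e+00 -1.15132006e+00]
```

View pics/side1.png

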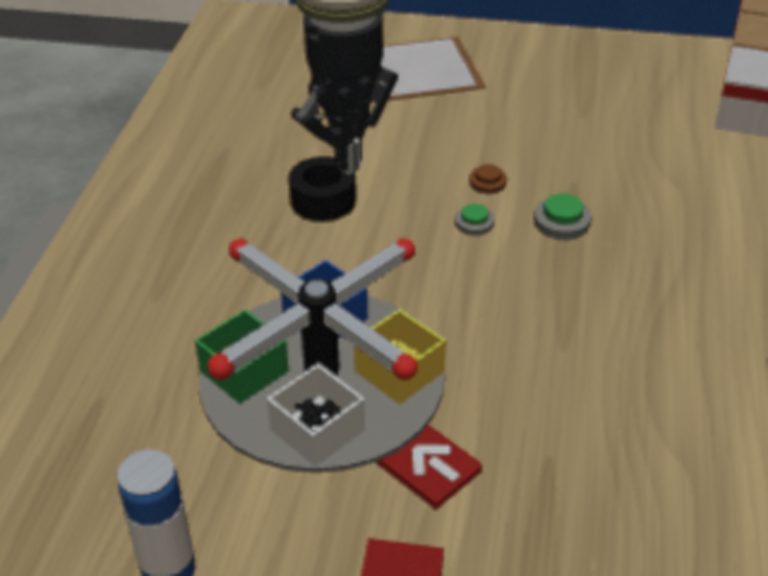

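The side view shows the shut fingertip at crop (350,172), above the gap between spokes with no obstruction. The tip height agrees with the 173 mm overhang. I'll lower it beside the spoke to a tip height of about 0.10.

Request:
carry_out(increments=[[[0,0,0.02],[0,0,0],1],[[0,0,0.045],[0,0,0],1],[[0,0,0.07],[0,0,0],1],[[0,0,0.09],[0,0,0],1],[[0,0,0.11],[0,0,0],1],[[0,0,0.122],[0,0,0],1],[[0,0,0.13],[0,0,0],1],[[0,0,0.13],[0,0,0],1]])

```text
t: 3.15
eef_pos: [0.5793, -0.064, 0.2744]
ee_rot: [-3.141, -0.0, 2.524]
wrist_force: [-0.9, -0.2, 0.3]
width: -0.0003
gripper_force: 0.0
```

Run:
```python
from workcell import *
from h import *
s=observe();p0=s["eef_pos"];y0=s["ee_rot"][2];print(p0,y0)
for a,o in ((234.6,.03),(234.6,.025),(234.6,.02),(233,.019),(230,.019),(226,.019),(222,.019),(218,.019),(214,.019),(209,.019),(204,.019),(199,.019),(195,.019)):
    p,y=spoke_pose(a,o,p0[2]); print(a,o,rel(p0,y0,p,y),np.round(p,4),round(y,3))
```

```text
[ 0.57930307 -0.06401764  0.27437955] 2.5237123913621247
234.6 0.03 ([0.01, -0.001, -0.0], [-0.0, 0.0, -0.0]) [ 0.5705 -0.0586  0.2744] 2.524
234.6 0.025 ([0.015, -0.001, -0.0], [-0.0, 0.0, -0.0]) [ 0.5664 -0.0557  0.2744] 2.524
234.6 0.02 ([0.02, -0.001, -0.0], [-0.0, 0.0, -0.0]) [ 0.5623 -0.0528  0.2744] 2.524
233 0.019 ([0.024, -0.001, -0.0], [-0.0, -0.0, 0.028]) [ 0.5592 -0.0512  0.2744] 2.496
230 0.019 ([0.028, -0.002, -0.0], [0.0, -0.0, 0.08]) [ 0.555  -0.0491  0.2744] 2.443
226 0.019 ([0.035, -0.003, -0.0], [0.0, -0.0, 0.15]) [ 0.5495 -0.046   0.2744] 2.374
222 0.019 ([0.041, -0.003, -0.0], [0.0, -0.0, 0.22]) [ 0.5443 -0.0425  0.2744] 2.304
218 0.019 ([0.047, -0.002, -0.0], [0.0, -0.0, 0.29]) [ 0.5394 -0.0387  0.2744] 2.234
214 0.019 ([0.054, -0.002, -0.0], [0.0, -0.0, 0.36]) [ 0.5347 -0.0345  0.2744] 2.164
209 0.019 ([0.061, -0.0, -0.0], [0.0, -0.0, 0.447]) [ 0.5292 -0.0288  0.2744] 2.077
204 0.019 ([0.069, 0.002, 0.0], [0.0, -0.0, 0.534]) [ 0.5243 -0.0227  0.2744] 1.99
199 0.019 ([0.076, 0.005, 0.0], [-0.0, -0.0, 0.621]) [ 0.52   -0.0161  0.2744] 1.902
195 0.019 ([0.082, 0.007, 0.0], [0.0, -0.0, 0.691]) [ 0.5169 -0.0106  0.2744] 1.833
```

Request:
carry_out(increments=[[[0.007,-0.001,0],[0,0,0],1],[[0.014,-0.001,0],[0,0,0],1],[[0.017,-0.001,0],[0,0,0],1],[[0.02,-0.001,0],[0,0,0],1],[[0.024,-0.001,0],[0,0,0.028],1],[[0.028,-0.002,0],[0,0,0.08],1],[[0.031,-0.002,0],[0,0,0.115],1],[[0.035,-0.003,0],[0,0,0.15],1]])

```text
t: 4.15
eef_pos: [0.5492, -0.0461, 0.2749]
ee_rot: [3.141, 0.001, 2.372]
wrist_force: [3.4, -0.3, -0.4]
width: -0.0002
gripper_force: 1.2
```

```bash
cat > look.py <<'E'
from workcell import *
from h import *
def angle():
    "spoke angle mod 90 from the red balls seen in both fixed views"
    out=[]
    for n,box in (("top",(185,120,300,245)),("side",(170,140,300,235))):
        p,d=snapshot(n);c=camera_params(n);K,T=np.array(c["K"]),np.array(c["camera_from_world"])
        R,t=T[:3,:3],T[:3,3]
        for b,a,m in blobs(p,(0,150,90),(8,255,255),box,10):
            D=np.median(d[m]);q=ray(K,T,*b,.125);e=q[:2]-C
            if abs(dep(K,T,*b,D)[2]-.133)<.012 and abs(np.hypot(*e)-.127)<.015: out.append((n,np.degrees(np.arctan2(e[1],e[0])).round(1),round(float(np.hypot(*e)),3)))
    return out
if __name__=="__main__":
    s=observe();print(s["eef_pos"].round(4),s["ee_rot"].round(3),s["wrist_force"].round(1));print(*angle(),sep="\n")
E
python3 look.py
python3 - <<'E'
from workcell import *
from h import *
p0,y0=spoke_pose(226,.019,.2744)
for a in (222,218,214,210,206,202,199,197):print(a,rel(p0,y0,*spoke_pose(a,.019,.2744)))
E
```

```text
[ 0.5492 -0.0461  0.2749] [3.141e+00 1.000e-03 2.372e+00] [ 3.4 -0.3 -0.4]
('top', np.float64(-43.2), 0.131)
('top', np.float64(46.7), 0.131)
('top', np.float64(-135.9), 0.133)
('side', np.float64(-43.9), 0.134)
('side', np.float64(-134.0), 0.133)
('side', np.float64(45.6), 0.126)
('side', np.float64(136.5), 0.128)
222 ([0.006, -0.001, -0.0], [0.0, -0.0, 0.07])
218 ([0.012, -0.002, -0.0], [0.0, -0.0, 0.14])
214 ([0.019, -0.002, -0.0], [0.0, -0.0, 0.209])
210 ([0.025, -0.002, -0.0], [0.0, -0.0, 0.279])
206 ([0.031, -0.001, -0.0], [0.0, -0.0, 0.349])
202 ([0.037, -0.0, -0.0], [0.0, -0.0, 0.419])
199 ([0.042, 0.001, 0.0], [0.0, -0.0, 0.471])
197 ([0.045, 0.002, 0.0], [0.0, -0.0, 0.506])
```

The push works: the spoke is at 226° as commanded. I'll continue.

Request:
carry_out(increments=[[[0.006,-0.001,0],[0,0,0.07],1],[[0.012,-0.002,0],[0,0,0.14],1],[[0.019,-0.002,0],[0,0,0.209],1],[[0.025,-0.002,0],[0,0,0.279],1],[[0.031,-0.001,0],[0,0,0.349],1],[[0.037,0,0],[0,0,0.419],1],[[0.042,0.001,0],[0,0,0.471],1],[[0.045,0.002,0],[0,0,0.506],1]])

```text
t: 5.25
eef_pos: [0.5179, -0.0135, 0.2747]
ee_rot: [-3.141, 0.0, 1.867]
wrist_force: [-0.2, -3.0, 1.4]
width: -0.0001
gripper_force: 1.3
```

```bash
python3 look.py
python3 - <<'E'
from workcell import *
from h import *
p0,y0=spoke_pose(197,.019,.2744)
for a in (195,193,191,190,189.5):print(a,rel(p0,y0,*spoke_pose(a,.019,.2744)))
E
```

```text
[ 0.5179 -0.0135  0.2747] [-3.141  0.     1.867] [-0.2 -3.   1.4]
('top', np.float64(17.2), 0.131)
('top', np.float64(-72.6), 0.13)
('top', np.float64(107.4), 0.13)
('side', np.float64(-73.8), 0.141)
('side', np.float64(-162.7), 0.131)
('side', np.float64(16.3), 0.128)
('side', np.float64(107.7), 0.126)
195 ([0.003, -0.001, -0.0], [0.0, -0.0, 0.035])
193 ([0.006, -0.001, -0.0], [0.0, -0.0, 0.07])
191 ([0.009, -0.002, -0.0], [0.0, -0.0, 0.105])
190 ([0.011, -0.002, -0.0], [-0.0, -0.0, 0.122])
189.5 ([0.012, -0.002, -0.0], [-0.0, -0.0, 0.131])
```

Request:
carry_out(increments=[[[0.003,-0.001,0],[0,0,0.035],1],[[0.006,-0.001,0],[0,0,0.07],1],[[0.008,-0.002,0],[0,0,0.095],1],[[0.01,-0.002,0],[0,0,0.112],1],[[0.011,-0.002,0],[0,0,0.122],1],[[0.011,-0.002,0],[0,0,0.122],1],[[0.011,-0.002,0],[0,0,0.122],1],[[0.011,-0.002,0],[0,0,0.122],1]])

```text
t: 6.35
eef_pos: [0.5129, -0.0034, 0.2746]
ee_rot: [-3.141, -0.0, 1.746]
wrist_force: [-0.3, -0.8, 0.1]
width: 0.0003
gripper_force: 0.4
```

```bash
python3 look.py
```

```text
[ 0.5129 -0.0034  0.2746] [-3.141 -0.     1.746] [-0.3 -0.8  0.1]
('top', np.float64(10.1), 0.131)
('top', np.float64(-79.8), 0.13)
('top', np.float64(99.9), 0.131)
('side', np.float64(9.4), 0.128)
('side', np.float64(-169.5), 0.13)
('side', np.float64(100.5), 0.126)
```

The spoke is at 190°, on target. I'll back off and lift.

Request:
carry_out(increments=[[[-0.006,0,0],[0,0,0],1],[[-0.014,0,0],[0,0,0],1],[[-0.022,0,0],[0,0,0],1],[[-0.022,0,-0.02],[0,0,0],1],[[-0.022,0,-0.05],[0,0,0],1],[[-0.022,0,-0.08],[0,0,0],1],[[-0.022,0,-0.1],[0,0,0],1],[[-0.022,0,-0.1],[0,0,0],1]])

```text
t: 7.45
eef_pos: [0.5175, -0.0257, 0.3766]
ee_rot: [3.138, 0.001, 1.745]
wrist_force: [-0.3, -0.2, -0.6]
width: 0.0004
gripper_force: 0.0
```

```bash
python3 look.py
python3 - <<'E'
from workcell import *
from h import *
for n,box in (("top",(185,120,300,245)),):
    p,d=snapshot(n);c=camera_params(n);K,T=np.array(c["K"]),np.array(c["camera_from_world"])
    cv2.imwrite("pics/top2.png",cv2.resize(p[110:285,120:400],None,fx=2.8,fy=2.8,interpolation=cv2.INTER_CUBIC)[...,::-1])
    for c,a,m in blobs(p,(22,150,90),(35,255,255),box): e=ray(K,T,*c,.07)[:2]-C;print("yellow",a,np.degrees(np.arctan2(e[1],e[0])),np.hypot(*e))
s=observe();print(rel(s["eef_pos"],s["ee_rot"][2],[.466,-.289,s["eef_pos"][2]],s["ee_rot"][2]))
E
```

```text
[ 0.5175 -0.0257  0.3766] [3.138e+00 1.000e-03 1.745e+00] [-0.3 -0.2 -0.6]
('top', np.float64(10.1), 0.131)
('top', np.float64(-79.8), 0.131)
('top', np.float64(99.9), 0.131)
('side', np.float64(9.4), 0.128)
('side', np.float64(-169.5), 0.13)
('side', np.float64(100.5), 0.126)
yellow 74 129.95375498616085 0.09823317489111218
([-0.251, -0.096, -0.0], [0.0, 0.0, 0.0])
```

View pics/top2.png

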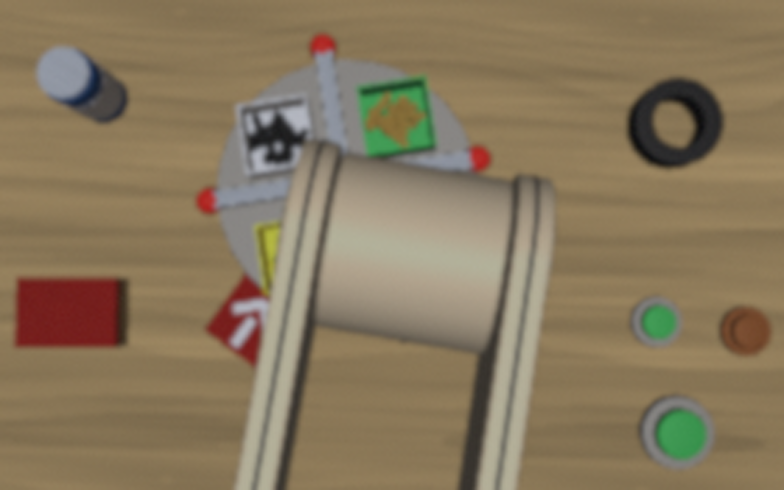

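The carousel has stayed put, with the spokes at 10° and 100° and the yellow bin at the tab; the forearm hides part of it. Next I'll move above the small green button at crop (657,322).

Request:
carry_out(increments=[[[-0.035,-0.013,0],[0,0,0],1],[[-0.08,-0.031,0],[0,0,0],1],[[-0.125,-0.048,0],[0,0,0],1],[[-0.17,-0.065,0],[0,0,0],1],[[-0.215,-0.082,0],[0,0,0],1],[[-0.251,-0.096,0],[0,0,0],1],[[-0.251,-0.096,0.05],[0,0,0],1],[[-0.251,-0.096,0.1],[0,0,0],1]])

```text
t: 8.6
eef_pos: [0.4653, -0.2897, 0.2725]
ee_rot: [-3.141, -0.0, 1.744]
wrist_force: [-0.5, 0.5, -1.0]
width: 0.0002
gripper_force: 0.0
```

Request:
carry_out(increments=[[[0,0,0.015],[0,0,0],1],[[0,0,0.03],[0,0,0],1],[[0,0,0.04],[0,0,0],1],[[0,0,0.04],[0,0,0],1],[[0,0,0.04],[0,0,0],1],[[0,0,0.04],[0,0,0],1],[[0,0,0.04],[0,0,0],1],[[0,0,0.04],[0,0,0],1]])

```text
t: 9.6
eef_pos: [0.466, -0.2891, 0.2349]
ee_rot: [3.141, 0.0, 1.746]
wrist_force: [-0.4, -0.4, 0.0]
width: 0.0001
gripper_force: 0.0
```

Run:
```python
from look import *
s=observe();print(s["eef_pos"],s["ee_rot"],s["wrist_force"]);print(angle())
p,d=snapshot("side");c=camera_params("side")
cv2.imwrite("pics/side3.png",cv2.resize(p[60:260,160:400],None,fx=3,fy=3,interpolation=cv2.INTER_CUBIC)[...,::-1])
```

```text
[ 0.4659936  -0.28911619  0.23490626] [3.14140886e+00 2.42763574e-04 1.74575820e+00] [-0.37188478 -0.43896924  0.04142252]
[('top', np.float64(10.1), 0.131), ('top', np.float64(-79.8), 0.131), ('top', np.float64(99.9), 0.131), ('top', np.float64(-170.2), 0.131), ('side', np.float64(9.4), 0.128), ('side', np.float64(-169.5), 0.13), ('side', np.float64(100.5), 0.126)]
```

View pics/side3.png

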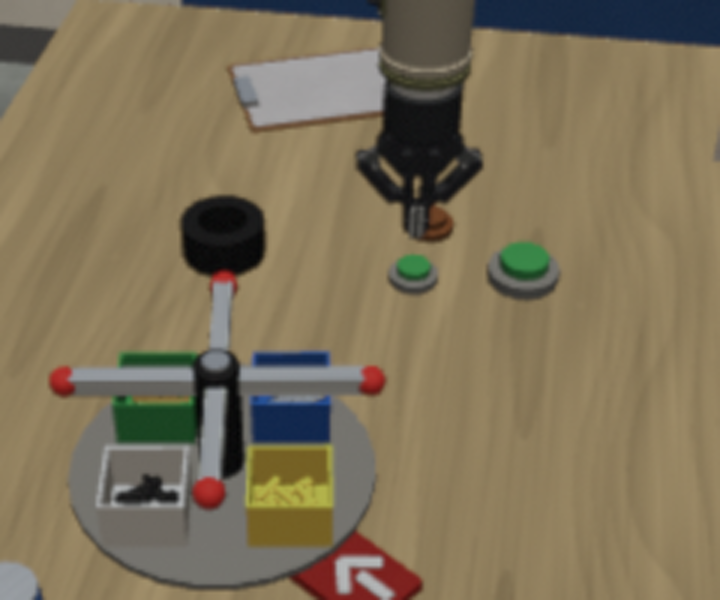

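The side view shows the fingertip at crop (417,235), above the small button at (413,268), and the yellow bin is in line with the arrow. I'll lower it to near contact.

Request:
carry_out(increments=[[[0,0,0.01],[0,0,0],1],[[0,0,0.02],[0,0,0],1],[[0,0,0.028],[0,0,0],1],[[0,0,0.034],[0,0,0],1],[[0,0,0.037],[0,0,0],1],[[0,0,0.038],[0,0,0],1],[[0,0,0.038],[0,0,0],1],[[0,0,0.038],[0,0,0],1]])

```text
t: 10.75
eef_pos: [0.4661, -0.2892, 0.197]
ee_rot: [3.141, 0.0, 1.746]
wrist_force: [0.3, 0.4, -0.6]
width: -0.0002
gripper_force: 0.0
```

Request:
carry_out(increments=[[[0,0,0.001],[0,0,0],1],[[0,0,0.002],[0,0,0],1],[[0,0,0.003],[0,0,0],1],[[0,0,0.003],[0,0,0],1],[[0,0,0.004],[0,0,0],1],[[0,0,0.004],[0,0,0],1],[[0,0,0.004],[0,0,0],1],[[0,0,0.004],[0,0,0],1]])

```text
t: 11.75
eef_pos: [0.4661, -0.2892, 0.1928]
ee_rot: [3.141, 0.0, 1.746]
wrist_force: [0.8, -0.6, 1.9]
width: -0.0
gripper_force: 1.4
```

Request:
carry_out(increments=[[[0,0,0.001],[0,0,0],1],[[0,0,0.001],[0,0,0],1],[[0,0,0.002],[0,0,0],1],[[0,0,0.002],[0,0,0],1],[[0,0,0.003],[0,0,0],1],[[0,0,0.003],[0,0,0],1],[[0,0,0.003],[0,0,0],1],[[0,0,0.003],[0,0,0],1]])

```text
t: 12.75
eef_pos: [0.466, -0.2891, 0.1898]
ee_rot: [3.141, 0.0, 1.746]
wrist_force: [-0.3, -1.2, 4.3]
width: 0.0001
gripper_force: 2.3
```

Request:
carry_out(increments=[[[0,0,0.0005],[0,0,0],1],[[0,0,0.001],[0,0,0],1],[[0,0,0.0015],[0,0,0],1],[[0,0,0.0015],[0,0,0],1],[[0,0,0.002],[0,0,0],1],[[0,0,0.002],[0,0,0],1],[[0,0,0.002],[0,0,0],1],[[0,0,0.002],[0,0,0],1]])

```text
t: 13.75
eef_pos: [0.4662, -0.2892, 0.1892]
ee_rot: [3.141, 0.0, 1.746]
wrist_force: [-4.2, 3.0, 19.4]
width: -0.0004
gripper_force: 9.5
```

The force jumped to 19 N and the tool stopped, so the button is at its end stop. I'll release it and lift clear.

Request:
carry_out(increments=[[[0,0,-0.005],[0,0,0],1],[[0,0,-0.015],[0,0,0],1],[[0,0,-0.04],[0,0,0],1],[[0,0,-0.07],[0,0,0],1],[[0,0,-0.1],[0,0,0],1],[[0,0,-0.12],[0,0,0],1],[[0,0,-0.12],[0,0,0],1],[[0,0,-0.12],[0,0,0],1]])

```text
t: 14.75
eef_pos: [0.4655, -0.2888, 0.3062]
ee_rot: [-3.14, -0.002, 1.746]
wrist_force: [-1.1, 0.5, -1.3]
width: 0.0
gripper_force: 0.0
```

```bash
python3 look.py
python3 - <<'E'
from workcell import *
from h import *
p,d=snapshot("side");p0,d0,K,T=load("side0")
for nm,lo,hi in (("grn",(50,120,60),(80,255,255)),("red",(0,150,90),(8,255,255)),("blu",(105,120,60),(125,255,255))):
    for im in (p0,p): print(nm,[(c.round(1).tolist(),int(a)) for c,a,m in blobs(im,lo,hi,(130,110,360,350)) if c[0]>290 or c[1]>240])
print(hand_in())
E
```

```text
[ 0.4655 -0.2888  0.3062] [-3.140e+00 -2.000e-03  1.746e+00] [-1.1  0.5 -1.3]
('top', np.float64(10.1), 0.131)
('top', np.float64(-79.8), 0.131)
('top', np.float64(99.9), 0.131)
('top', np.float64(-170.2), 0.131)
('side', np.float64(-80.8), 0.142)
('side', np.float64(9.4), 0.128)
('side', np.float64(-169.3), 0.13)
('side', np.float64(100.5), 0.126)
grn [([334.5, 146.5], 146), ([297.5, 148.6], 62)]
grn [([334.5, 146.5], 147), ([297.4, 148.6], 61)]
red [([280.2, 254.0], 449), ([265.4, 306.5], 1359)]
red [([280.2, 254.1], 453), ([265.4, 306.5], 1360)]
blu [([162.5, 270.0], 224), ([168.5, 302.4], 64)]
blu [([162.5, 270.0], 233), ([169.0, 302.2], 69)]
the job is handed in; nothing more can be done
None
```

I turned the carousel until the yellow bin stood within about 1° of the arrow by the camera measurement, pressed the small green button to its stop and released it, and handed the job in; no verdict came back, the carton and can had not shifted in the final image check, and the tape roll was not measured at the end.

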